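Line up four containers by height on the pad strip

ROBOT

A 6-joint arm with a two-finger parallel gripper is mounted at the origin on a cart in front of the work surface, level with it; the furniture and walls round the work are solid. World frame = base frame: x ahead of the robot, y to its left, z up, the work surface at z = 0. Lengths are in m, angles in rad, forces in N, time in s.
With the tool pointing down it reaches from about 0.35 to 0.875 m from the base axis. Payload 4.2 kg.
Tool frame: the origin (TCP) lies at the very end of the fingers, on their centre line; the grasp point (between the pads) lies 19 mm behind it; z points along the fingers, y is the line along which they close (so a half turn about z gives the same grasp; the last joint's range is limited). The gripper opens to 87 mm and grips with 3 to 60 N. Pads are 19 mm wide; open, the fingers measure 117 mm over their backs; the gripper's body (75 mm by 190 mm) begins 51 mm behind the grasp point.
Start: joints at [1.413, 0.385, 0.008, 0, -1.194, -0.259], TCP at [0.253, 0.571, 0.223] pointing down, gripper open.
Joint ranges: [-3.14, 3.14], [-1.21, 2.06], [-1.07, 1.41], [-3.16, 2.05], [-2.99, -0.16], [-3.1, 3.1]. Speed limits (rad/s): [2.79, 2.79, 3.14, 3.14, 3.14, 3.14].

INTERFACE

Orientations are given as a unit quaternion [w, x, y, z].
In Python, from station import robot gives the robot as it stands.
- The arm moves only by the tool move_arm, never from a script. Its argument "rows" is text: rows parted by semicolons, each of 7 numbers parted by spaces: the closure in counts, from 0 (fully open) to 255 (shut), then the shift along the tool's x, y, z in cm, then the turn, a rotation vector about the tool's x, y, z in degrees. A call has 1 to 12 rows; each row is the pose to reach, as a shift and turn from the pose commanded when the call began, along the tool's axes at that moment; what a row does not reach only later rows make up. A row lasts 1/12 s, in which the tool goes at most 41.7 mm and 7.16 degrees, less where a joint would pass 70% of its speed; a pose out of reach is approached as far as the arm can. A call with a gripper value outside its range is refused whole. The fingers move at their own pace and stop on an object; "force" is the grip in N (left out, the last holds). Time passes only in rows, so rows that repeat a pose let the fingers close. It gives the time, the measured TCP pose, the force, the opening and the grip force at its end, in the units of the state.
- robot.sense(): the state, without advancing time (a new reading comes with each control period).
- robot.read_camera(name): name is "side" or "top"; returns the picture (384x512x3 uint8, red, green, blue); there is no depth.
- robot.camera_params(name): a dict with "vertical_fov" (degrees; the focal length in pixels is half the picture's height over the tangent of half this angle, whatever the lens; pixels are square), "cx", "cy" (the principal point, pixels), "cam_to_world" (4x4, takes a point from camera to world coordinates). Camera axes: x right, y down, z forward; pixel columns grow to the right and rows downward; lengths in m; the calibration is good to about 2 mm. A picture is of the moment at which its call begins. camera_params takes no time and is no camera call.
- robot.job_done(): hands the job in; it is judged then, once.
The state is a dict: "time_s": time; "joint_positions": joint angles; "joint_vel": joint speeds; "tau": joint torques, N m; "ee_pos": TCP position; "ee_rot": TCP orientation; "ft_force": force on the tool from outside, world axes, zero at the start; "moment": the same for the moment, N m; "grip_width": opening from 0.0 (shut) to 1.0 (fully open); "grip_force": force on a finger pad.
Only numpy, scipy, OpenCV 4.12 (cv2) and the standard library are available. Lean on these libraries where they do the work, as an engineer would, in place of code of your own. Each camera call takes 0.05 s, during which the arm holds its last target. There are 200 camera calls.

TASK

Stand the measuring cylinder, the red bottle, the white bottle and the small black-capped vial upright on the four rubber pads of the strip, one centred on each pad, in order of height: the tallest on the pad next to the blue-and-white filter box and the shortest on the pad farthest from it. Do not knock any of them over, and leave the filter box and the amber jar where they are.

Things in the scene. Friction and masses are not known exactly. Their poses are not given: they have to be found in the camera images.
- cylinder_center (a point): Measuring cylinder, the tallest: thin clear tube 22 mm in diameter on a blue foot 46 mm wide and 6 mm thick, 138 mm tall in all. Point: on its axis half-way up, 69 mm above its underside; z up; it stands upright loose on the worktop at the start. Grasp the tube.
- red_bottle_center (a point): Red plastic bottle with a red screw cap, second tallest: 116 mm tall, body 62 mm in diameter up to about 95 mm, cap 46 mm in diameter. Point: on its axis half-way up, 58 mm above its underside; z up; it stands upright loose on the worktop at the start.
- white_bottle_center (a point): Plain white plastic bottle with white cap, third tallest: 74 mm tall, body 37 mm in diameter up to about 60 mm, cap 28 mm in diameter. Point: on its axis half-way up, 37 mm above its underside; z up; it stands upright loose on the worktop at the start.
- vial_center (a point): Small clear glass vial with a black cap, the shortest: 48 mm tall, 23 mm in diameter. Point: on its axis half-way up, 24 mm above its underside; z up; it stands upright loose on the worktop at the start.
- filter_box: Flat square box, white with a blue lid, 92x92x34 mm, standing loose at one end of the row of pads (either end), its centre about 120 mm from the nearest pad's centre; a roll of tape lies at the other end. It marks the tall end of the row and stays where it is. Origin: centre of its underside.
- jar_amber: Bystander, not one of the four: amber glass jar with a blue cap, 55 mm in diameter, 123 mm tall, loose on the worktop to the left. Origin: centre of its underside.
- pad_1_top (a point): One of four identical round dark rubber pads, 84 mm in diameter and 4 mm thick, fixed in a row about 110 mm apart on a low aluminium strip (104x450x6 mm, fixed, lying roughly along y); this is the leftmost as seen from the robot. Point: centre of the pad's flat top, about 10 mm above the worktop, z up.
- pad_2_top (a point): One of four identical round dark rubber pads, 84 mm in diameter and 4 mm thick, fixed in a row about 110 mm apart on a low aluminium strip (104x450x6 mm, fixed, lying roughly along y); this is the second from the left. Point: centre of the pad's flat top, about 10 mm above the worktop, z up.
- pad_3_top (a point): One of four identical round dark rubber pads, 84 mm in diameter and 4 mm thick, fixed in a row about 110 mm apart on a low aluminium strip (104x450x6 mm, fixed, lying roughly along y); this is the third from the left. Point: centre of the pad's flat top, about 10 mm above the worktop, z up.
- pad_4_top (a point): One of four identical round dark rubber pads, 84 mm in diameter and 4 mm thick, fixed in a row about 110 mm apart on a low aluminium strip (104x450x6 mm, fixed, lying roughly along y); this is the rightmost. Point: centre of the pad's flat top, about 10 mm above the worktop, z up.
Not all that is in view belongs to the job. What is shaped like the part that bears red_bottle_center but green, turquoise or yellow is not meant.

How it is judged:
By the outcome, as a careful person would: the job done as asked, in the order asked, and still so for the second after the job is handed in, with the robot touching nothing.
It also fails if it takes over 118 s, if anything falls off the work surface, if the arm or the gripper's body presses on something with over 40 N, if the wrist force passes 120 N, or if a joint passes its speed limit or range.

## Working session

There is one attempt and no reset: what is moved stays moved. The work goes in short steps, Python scripts to look and compute and a tool call to move; the robot and the scene stay as the last step left them, time stands still between calls to the robot, and variables do not carry over. Pictures are saved under pics/ and viewed, at most 14 in all, crops included, and the job is handed in when it is done.

Besides the shell and the picture viewer there is one more tool, called after "Emit:" by a JSON object that holds its "name" and its "arguments", one argument or row to a line. move_arm: Moves the arm, as the interface text tells. Its arguments: {"type":"object","properties":{"rows":{"type":"string"},"force":{"type":"number"}},"required":["rows"]}

```bash
mkdir -p pics
cat > h.py <<'E'
import numpy as np, cv2
from station import robot
def cam(n):
    p=robot.camera_params(n); f=192/np.tan(np.radians(p["vertical_fov"])/2)
    return f,p["cx"],p["cy"],np.array(p["cam_to_world"])
def ray(n,u,v,z):
    f,cx,cy,T=cam(n); d=T[:3,:3]@np.array([(u-cx)/f,(v-cy)/f,1]); o=T[:3,3]
    return o+d*(z-o[2])/d[2]
def proj(n,P):
    f,cx,cy,T=cam(n); c=T[:3,:3].T@(np.array(P)-T[:3,3]); return f*c[0]/c[2]+cx,f*c[1]/c[2]+cy
def snap(n,name=None):
    im=cv2.cvtColor(robot.read_camera(n),cv2.COLOR_RGB2BGR)
    if name: cv2.imwrite(f"pics/{name}.png",im)
    return im
E
python3 - <<'E'
from h import *
a=snap("top","top0");b=snap("side","side0")
for n in("top","side"): print(n,[np.round(x,3).tolist() for x in cam(n)], robot.camera_params(n).keys())
print(robot.sense())
E
```

```text
top [375.376, 253.955, 194.13, [[-0.317, -0.922, 0.222, 0.127], [-0.948, 0.309, -0.07, 0.136], [-0.004, -0.233, -0.973, 1.513], [0.0, 0.0, 0.0, 1.0]]] dict_keys(['vertical_fov', 'cx', 'cy', 'cam_to_world'])
side [426.694, 250.426, 192.312, [[0.999, 0.044, -0.026, 0.514], [0.047, -0.574, 0.818, -1.174], [0.021, -0.818, -0.575, 0.895], [0.0, 0.0, 0.0, 1.0]]] dict_keys(['vertical_fov', 'cx', 'cy', 'cam_to_world'])
{'time_s': 0.1, 'joint_positions': array([ 1.41262040e+00,  3.85493260e-01,  6.75881225e-03, -4.50214751e-04,
       -1.19400888e+00, -2.58628166e-01]), 'joint_vel': array([-0.00012078, -0.00286147,  0.00224526,  0.002679  ,  0.00215305,
       -0.00090078]), 'tau': array([ 5.81308504e-04, -3.91689134e+01,  1.87936860e+01,  4.23188969e+00,
        1.34601831e-02, -7.10480344e-05]), 'ee_pos': array([0.25277099, 0.5710093 , 0.22155709]), 'ee_rot': array([ 9.82779356e-04,  9.78345108e-01, -2.06977916e-01, -1.60097139e-04]), 'ft_force': array([ 0.57054306,  0.60171251, -0.80924146]), 'moment': array([-0.01770955,  0.01913629,  0.03613581]), 'grip_force': 0.0, 'grip_width': 1.0019239021293018}
```

View pics/top0.png

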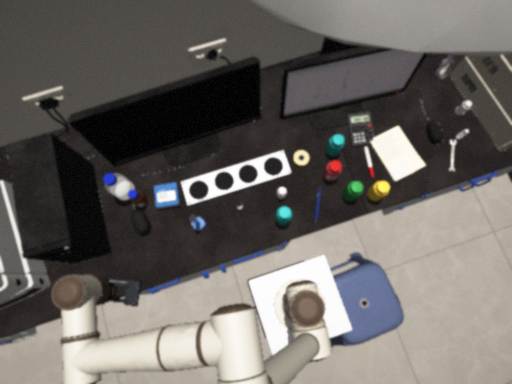

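View pics/side0.png

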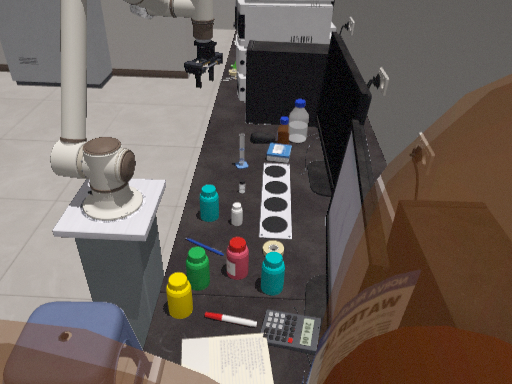

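Tall end is the filter box: top (166,194), side (279,153), on the left, so the order is pad 1 cylinder, pad 2 red, pad 3 white, pad 4 vial.
Candidates:
- **Red bottle:** red at side (237,258) / top (334,168). Not the green (198,268), turquoise (209,203) and (272,273), or yellow (179,296) ones; the red pen is at side (230,319).
- **White bottle:** side (237,214) / top (282,192). Not the clear, blue-capped bottle at side (299,120).
- **Vial:** side (242,188) / top (240,206).
- **Cylinder:** side (242,150) / top (198,223). The amber jar is at side (284,130).

Run:
```python
from h import *
a=cv2.imread("pics/top0.png");b=cv2.imread("pics/side0.png")
A=cv2.resize(a[150:245,150:360],None,fx=3.5,fy=3.5,interpolation=cv2.INTER_CUBIC)
B=cv2.resize(b[125:285,190:310],None,fx=3.5,fy=3.5,interpolation=cv2.INTER_CUBIC)
cv2.imwrite("pics/ca.png",A);cv2.imwrite("pics/cb.png",B)
def blobs(im,m,lo,hi,tag):
    n,l,s,c=cv2.connectedComponentsWithStats(m.astype(np.uint8))
    for i in range(1,n):
        if lo<s[i,4]<hi: print(tag,np.round(c[i],1),s[i])
for n,im,win in(("top",a,(150,245,150,360)),("side",b,(125,285,190,310))):
    y0,y1,x0,x1=win; w=np.zeros(im.shape[:2],bool); w[y0:y1,x0:x1]=1
    h=cv2.cvtColor(im,cv2.COLOR_BGR2HSV).astype(int); H,S,V=h[...,0],h[...,1],h[...,2]
    blobs(im,w&((H<10)|(H>168))&(S>130)&(V>70),20,3000,n+" red")
    blobs(im,w&(S<60)&(V>150),4,6000,n+" white")
    blobs(im,w&(H>100)&(H<125)&(S>90)&(V>70),6,3000,n+" blue")
    # pads: dark inside strip
    st=(w&(S<60)&(V>150)).astype(np.uint8)
    cs,_=cv2.findContours(st,cv2.RETR_CCOMP,cv2.CHAIN_APPROX_NONE)
    for c in cs:
        if 100<cv2.contourArea(c)<900:
            e=cv2.fitEllipse(c); print(n,"pad?",np.round(e[0],1),np.round(e[1],1),ray(n,*e[0],.010).round(4))
```

```text
top red [333.6 167.3] [325 159  18  17 234]
top white [235.4 176.9] [ 181  150  110   55 1738]
top white [300.9 157.3] [295 152  13  12  91]
top white [281.8 190.5] [278 187   9   9  63]
top white [165.9 195.7] [157 190  19  12 192]
top white [239.8 207.4] [239 207   3   2   5]
top white [333.1 235.2] [ 288  218   72   27 1107]
top blue [166.1 193.8] [153 181  27  28 380]
top blue [317.6 204.3] [315 189   7  32 109]
top blue [198.1 223. ] [191 216  15  15 154]
top blue [284.2 242.4] [282 241   5   4  13]
top pad? [165.9 195.7] [10.8 20.8] [0.579  0.3731 0.01  ]
top pad? [300.9 157.4] [11.2 12. ] [ 0.558  -0.2108  0.01  ]
top pad? [198.3 189.6] [18.9 19.6] [0.5612 0.2388 0.01  ]
top pad? [223.6 180.6] [18.9 19.3] [0.5648 0.1282 0.01  ]
top pad? [247.5 173.5] [18.9 19.1] [0.5625 0.0243 0.01  ]
top pad? [272.8 166. ] [18.4 19.1] [ 0.5598 -0.0863  0.01  ]
side red [238.2 256.6] [227 236  22  44 695]
side white [195.6 145.4] [190 125  18  61 571]
side white [298.3 126.3] [290 125  17   4  57]
side white [296.9 137.6] [289 134  17   8 114]
side white [277.7 148.5] [272 144  12  10  83]
side white [241.8 162.2] [240 162   4   2   5]
side white [276.5 203.6] [ 259  163   33   76 1104]
side white [241.7 188.6] [240 185   5   8  30]
side white [237.4 209.4] [232 202  11  19 113]
side white [273.  247.7] [268 243  13  11  56]
side blue [279.2 150.6] [267 142  25  16 190]
side blue [241.4 165.2] [235 161  14   8  62]
side blue [206.2 246.9] [190 238  34  18 122]
side pad? [274.3 224.1] [17.9 26.6] [ 0.5602 -0.0898  0.01  ]
side pad? [275.1 204.1] [16.  24.8] [0.5629 0.0204 0.01  ]
side pad? [275.8 187.2] [14.3 23.8] [0.5656 0.1249 0.01  ]
side pad? [274.8 171.2] [13.2 22.6] [0.5617 0.2346 0.01  ]
side pad? [196.5 139.2] [13.8 74.6] [0.2205 0.469  0.01  ]
```

View pics/ca.png

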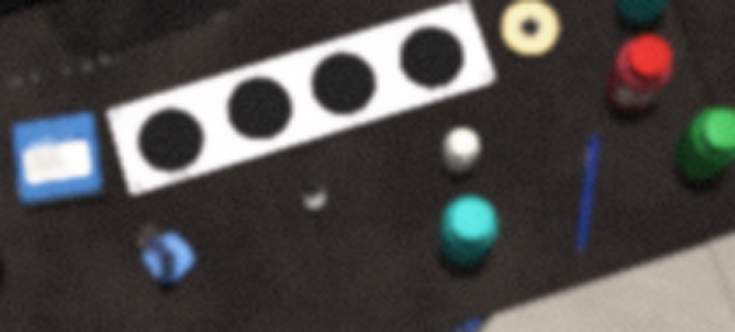

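View pics/cb.png

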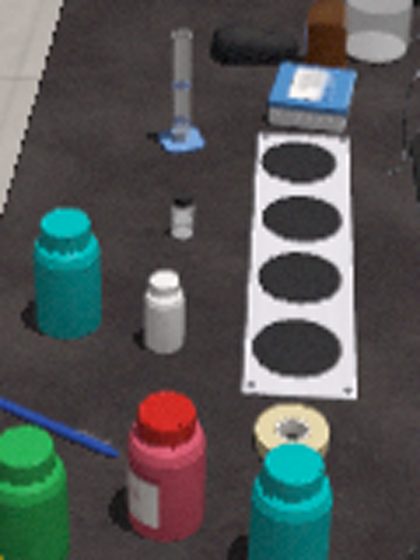

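```bash
cat >> h.py <<'E'
def go(x,y,z,yaw=None):
    """shift (cm, tool axes) and turn about tool z (deg) to a tool-down pose; yaw = direction of closing line, deg from world x"""
    from scipy.spatial.transform import Rotation as R
    s=robot.sense(); q=s["ee_rot"]; r=R.from_quat([*q[1:],q[0]]); M=r.as_matrix()
    d=M.T@(np.array([x,y,z])-s["ee_pos"])*100
    cur=np.degrees(np.arctan2(M[1,1],M[0,1]))
    t=[0,0,0]
    if yaw is None: yaw=cur
    e=(yaw-cur+90)%180-90
    ty=np.radians(cur+e); Y=np.array([np.cos(ty),np.sin(ty),0]); Z=np.array([0,0,-1]); N=np.column_stack([np.cross(Y,Z),Y,Z])
    t=np.degrees(R.from_matrix(M.T@N).as_rotvec())
    print("t",round(s["time_s"],2),"pos",s["ee_pos"].round(4),"yaw",cur.round(1),"j6",s["joint_positions"][5].round(2),"shift cm",d.round(2),"turn",t.round(1))
E
python3 - <<'E'
from h import *
for k,(s,t,z) in dict(cyl=((241.4,165.2),(198.1,223),.004),vial=((242,182.1),None,.048),vialbase=((242,192),(239.8,207.5),.005),white=((237.1,204.1),(282,190.9),.074),whitebase=((237.2,224.8),None,.002),
  red=((237.7,241.6),(336,165.7),.116), turq=((209,187.5),(284.3,212.5),.116),green=((197,252),(355.5,186.5),.116),jar=((284,119),None,.123),box=((279.5,148.5),(166,194),.034),tape=((273,247.5),(301,157.5),.02)).items():
    print(k, ray("side",*s,z).round(3)[:2], ray("top",*t,z).round(3)[:2] if t else "")
for v in (40,100,150): print("monitor",ray("side",330,v,0.15).round(2))
go(.3,.3,.2,90)
E
```

```text
cyl [0.429 0.278] [0.429 0.28 ]
vial [0.443 0.092] 
vialbase [0.443 0.091] [0.436 0.1  ]
white [ 0.437 -0.075] [ 0.432 -0.077]
whitebase [ 0.439 -0.092] 
red [ 0.455 -0.302] [ 0.452 -0.304]
turq [ 0.345 -0.049] [ 0.341 -0.051]
green [ 0.351 -0.35 ] [ 0.35  -0.345]
jar [0.594 0.467] 
box [0.58  0.373] [0.578 0.367]
tape [ 0.556 -0.213] [ 0.554 -0.209]
monitor [0.9  1.58 0.15]
monitor [0.8  0.62 0.15]
monitor [0.75 0.17 0.15]
t 0.1 pos [0.2528 0.571  0.2216] yaw -113.9 j6 -0.26 shift cm [15.29 22.86  2.2 ] turn [  0.1   0.  -23.9]
```

Side and top rays agree to within about 5 mm, and the base, height and size checks hold (white base front edge at −0.092 = centre − radius). Before going close to the turquoise bottle, I'll check which way the gripper body is wide.

Run:
```python
from h import *
a=cv2.imread("pics/top0.png");b=cv2.imread("pics/side0.png")
A=cv2.resize(a[265:325,80:160],(400,300),interpolation=cv2.INTER_CUBIC)
B=cv2.resize(b[20:95,160:260],(400,300),interpolation=cv2.INTER_CUBIC)
cv2.imwrite("pics/g.png",np.hstack([A,B]))
go(.43,.28,.22,90)
```

```text
t 0.1 pos [0.2528 0.571  0.2216] yaw -113.9 j6 -0.26 shift cm [27.99 19.43  0.2 ] turn [  0.1   0.  -23.9]
```

View pics/g.png

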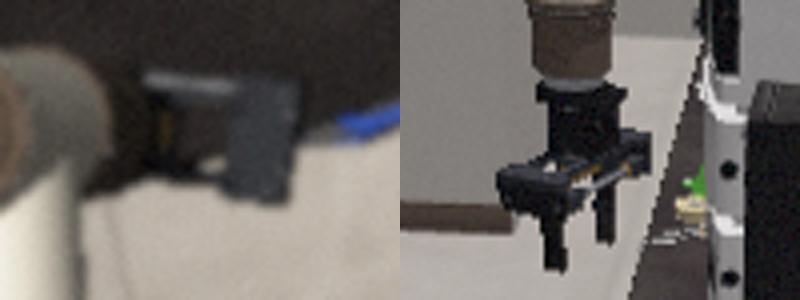

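```bash
python3 -c "
from h import *
go(.441,.095,.20,90)"
```

```text
t 0.1 pos [0.2528 0.571  0.2216] yaw -113.9 j6 -0.26 shift cm [36.49 35.9   2.23] turn [  0.1   0.  -23.9]
```

Emit:
{"name": "move_arm", "arguments": {
  "rows": "0 3 3 0.2 0 0 -2; 0 6 6 0.4 0 0 -4; 0 9 9 0.6 0 0 -6; 0 12 12 0.8 0 0 -8; 0 15 15 1 0 0 -10; 0 18 18 1.2 0 0 -12; 0 21 21 1.4 0 0 -14; 0 24 24 1.6 0 0 -16; 0 27 27 1.8 0 0 -18; 0 30 30 2 0 0 -20; 0 33 33 2.2 0 0 -22; 0 36.5 35.9 2.2 0 0 -24",
  "force": 15
}}

```text
time_s: 1.1
ee_pos: [0.4353, 0.1045, 0.2003]
ee_rot: [0.0, 1.0, 0.002, -0.0]
ft_force: [1.4, 0.3, -0.5]
grip_width: 1.003
grip_force: 0.0
```

```bash
python3 -c "
from h import *
go(.441,.095,.012,90)"
```

```text
t 1.1 pos [0.4353 0.1045 0.2003] yaw -89.8 j6 0.97 shift cm [ 0.58  0.95 18.83] turn [0.  0.1 0.2]
```

Emit:
{"name": "move_arm", "arguments": {
  "rows": "0 0 0 3 0 0 0; 0 0 0 6 0 0 0; 0 0 0 8 0 0 0; 0 0 0 9 0 0 0; 0 0 0 9 0 0 0; 0 0 0 9 0 0 0"
}}

```text
time_s: 1.6
ee_pos: [0.4358, 0.1066, 0.1103]
ee_rot: [0.001, 1.0, 0.001, -0.001]
ft_force: [0.2, 0.4, 1.4]
grip_width: 1.006
grip_force: 0.0
```

```bash
python3 -c "
from h import *
b=snap('side');cv2.imwrite('pics/v1.png',cv2.resize(b[110:220,190:300],None,fx=5,fy=5,interpolation=cv2.INTER_CUBIC))
go(.441,.095,.012,90); print(proj('side',[.441,.095,.048]))"
```

```text
t 1.65 pos [0.4364 0.107  0.1111] yaw -89.9 j6 0.97 shift cm [0.46 1.21 9.91] turn [-0.  -0.   0.1]
(np.float64(241.6047070758231), np.float64(181.56531918158515))
```

View pics/v1.png

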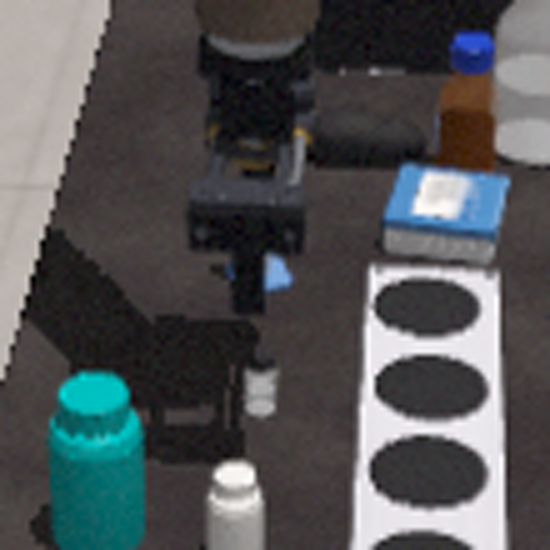

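The crop shows the vial at side (242.2, 181) cap top, as predicted, and the fingers just short of it. Going down now.

Emit:
{"name": "move_arm", "arguments": {
  "rows": "0 0.3 0.6 0 0 0 0; 0 0.6 1.2 0 0 0 0; 0 0.6 1.2 3 0 0 0; 0 0.6 1.2 6 0 0 0; 0 0.6 1.2 8 0 0 0; 0 0.6 1.2 9.3 0 0 0; 0 0.6 1.2 9.9 0 0 0; 0 0.6 1.2 9.9 0 0 0; 255 0.6 1.2 9.9 0 0 0; 255 0.6 1.2 9.9 0 0 0; 255 0.6 1.2 9.9 0 0 0; 255 0.6 1.2 9.9 0 0 0",
  "force": 12
}}

```text
time_s: 2.65
ee_pos: [0.4426, 0.0952, 0.0126]
ee_rot: [-0.001, 1.0, 0.001, 0.001]
ft_force: [0.5, -0.5, 0.9]
grip_width: 0.779
grip_force: 0.0
```

Emit:
{"name": "move_arm", "arguments": {
  "rows": "255 0 0 0 0 0 0; 255 0 0 0 0 0 0; 255 0 0 0 0 0 0; 255 0 0 0 0 0 0; 255 0 0 0 0 0 0"
}}

```text
time_s: 3.07
ee_pos: [0.442, 0.0948, 0.0117]
ee_rot: [0.0, 1.0, 0.001, -0.0]
ft_force: [-0.5, -0.2, 0.7]
grip_width: 0.399
grip_force: 0.0
```

Emit:
{"name": "move_arm", "arguments": {
  "rows": "255 0 0 0 0 0 0; 255 0 0 0 0 0 0; 255 0 0 0 0 0 0; 255 0 0 0 0 0 0; 255 0 0 0 0 0 0; 255 0 0 -1 0 0 0; 255 0 0 -3 0 0 0; 255 0 0 -5 0 0 0; 255 0 0 -8 0 0 0; 255 0 0 -10 0 0 0; 255 0 0 -11 0 0 0; 255 0 0 -11 0 0 0"
}}

```text
time_s: 4.07
ee_pos: [0.4435, 0.0957, 0.1241]
ee_rot: [-0.001, 1.0, 0.001, 0.003]
ft_force: [0.2, 0.1, -0.9]
grip_width: 0.263
grip_force: 12.0
```

```bash
python3 -c "
from h import *
go(.561,-.088,.125,90)"
```

```text
t 4.07 pos [0.4435 0.0957 0.1241] yaw -89.9 j6 1.0 shift cm [11.71 18.39 -0.08] turn [-0.2 -0.3  0.1]
```

Emit:
{"name": "move_arm", "arguments": {
  "rows": "255 0.6 1 0 0 0 0; 255 2 3.2 0 0 0 0; 255 4 6.2 0 0 0 0; 255 6 9.4 0 0 0 0; 255 8 12.5 0 0 0 0; 255 10 15.5 0 0 0 0; 255 11.2 17.5 0 0 0 0; 255 11.7 18.4 0 0 0 0; 255 11.7 18.4 2 0 0 0; 255 11.7 18.4 4 0 0 0; 255 11.7 18.4 6 0 0 0; 255 11.7 18.4 6 0 0 0"
}}

```text
time_s: 5.07
ee_pos: [0.5551, -0.0887, 0.0567]
ee_rot: [-0.0, 1.0, 0.0, -0.005]
ft_force: [0.6, 0.3, 0.1]
grip_width: 0.259
grip_force: 12.0
```

Emit:
{"name": "move_arm", "arguments": {
  "rows": "255 0 0 0 0 0 0; 255 0 0 0 0 0 0; 255 0 0 0 0 0 0"
}}

```text
time_s: 5.32
ee_pos: [0.5603, -0.0885, 0.0629]
ee_rot: [-0.0, 1.0, 0.001, 0.001]
ft_force: [0.6, -0.4, 0.5]
grip_width: 0.258
grip_force: 12.0
```

```bash
python3 -c "
from h import *
b=snap('side');cv2.imwrite('pics/v2.png',cv2.resize(b[130:260,190:310],None,fx=4.5,fy=4.5,interpolation=cv2.INTER_CUBIC))
go(.561,-.088,.0235,90)"
```

```text
t 5.37 pos [ 0.5602 -0.0886  0.063 ] yaw -89.8 j6 1.44 shift cm [ 0.07 -0.06  3.95] turn [-0.  -0.1  0.2]
```

View pics/v2.png

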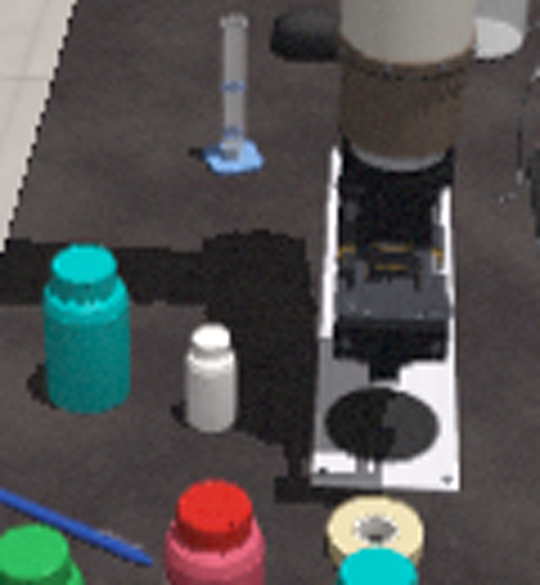

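The held vial sits over pad 4 (crop 383,423) with the finger at column ~386. Lowering and releasing.

Emit:
{"name": "move_arm", "arguments": {
  "rows": "255 0 0 1.5 0 0 0; 255 0 0 2.8 0 0 0; 255 0 0 3.6 0 0 0; 255 0 0 4 0 0 0; 255 0 0 4.1 0 0 0; 255 0 0 4.1 0 0 0; 255 0 0 4.1 0 0 0; 130 0 0 4.1 0 0 0; 130 0 0 4.1 0 0 0; 130 0 0 4.1 0 0 0; 130 0 0 4.1 0 0 0; 130 0 0 4.1 0 0 0"
}}

```text
time_s: 6.37
ee_pos: [0.5594, -0.0889, 0.0207]
ee_rot: [0.0, 1.0, 0.001, 0.0]
ft_force: [0.2, 0.4, -0.7]
grip_width: 0.477
grip_force: 0.0
```

Emit:
{"name": "move_arm", "arguments": {
  "rows": "100 0 0 0 0 0 0; 100 0 0 0 0 0 0; 100 0 0 -2 0 0 0; 100 0 0 -5 0 0 0; 0 0 0 -8 0 0 0; 0 0 0 -11 0 0 0; 0 0 0 -14 0 0 0; 0 -4 0 -14 0 0 0; 0 -8 0 -14 0 0 0; 0 -12.5 -1.2 -14 0 0 0; 0 -12.5 -1.2 -14 0 0 0; 0 -12.5 -1.2 -14 0 0 0"
}}

```text
time_s: 7.37
ee_pos: [0.4319, -0.0772, 0.1611]
ee_rot: [-0.0, 1.0, 0.001, 0.0]
ft_force: [1.8, 0.8, 0.3]
grip_width: 0.991
grip_force: 0.0
```

```bash
python3 -c "
from h import *
b=snap('side');cv2.imwrite('pics/v3.png',cv2.resize(b[130:260,190:310],None,fx=4.5,fy=4.5,interpolation=cv2.INTER_CUBIC))
go(.436,-.076,.026,90)"
```

```text
t 7.42 pos [ 0.4344 -0.0771  0.1615] yaw -89.8 j6 1.38 shift cm [ 0.14 -0.11 13.55] turn [-0.  -0.1  0.2]
```

View pics/v3.png

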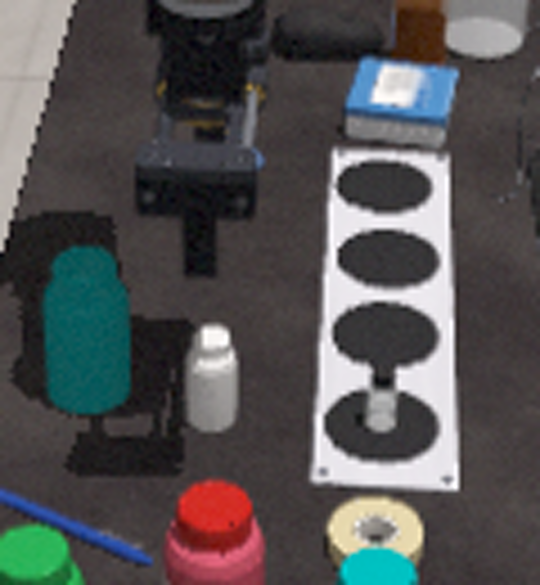

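Vial upright and centred: base at crop (381,424), pad 4 at (383,424). Next is the white bottle at (211,380).

Emit:
{"name": "move_arm", "arguments": {
  "rows": "0 0.2 0 2 0 0 0; 0 0.2 0 5 0 0 0; 0 0.2 0 8 0 0 0; 0 0.2 0 11 0 0 0; 0 0.2 0 13 0 0 0; 0 0.2 0 13.5 0 0 0; 0 0.2 0 13.5 0 0 0; 255 0.2 0 13.5 0 0 0; 255 0.2 0 13.5 0 0 0; 255 0.2 0 13.5 0 0 0; 255 0.2 0 13.5 0 0 0; 255 0.2 0 13.5 0 0 0"
}}

```text
time_s: 8.42
ee_pos: [0.4369, -0.0771, 0.0265]
ee_rot: [-0.0, 1.0, 0.001, 0.001]
ft_force: [-0.2, 0.4, 0.2]
grip_width: 0.708
grip_force: 0.0
```

Emit:
{"name": "move_arm", "arguments": {
  "rows": "255 0 0 0 0 0 0; 255 0 0 0 0 0 0; 255 0 0 0 0 0 0; 255 0 0 0 0 0 0; 255 0 0 0 0 0 0; 255 0 0 0 0 0 0; 255 0 0 -1 0 0 0; 255 0 0 -3 0 0 0; 255 0 0 -6 0 0 0; 255 0 0 -9 0 0 0; 255 0 0 -11 0 0 0; 255 0 0 -11 0 0 0",
  "force": 20
}}

```text
time_s: 9.42
ee_pos: [0.4393, -0.0769, 0.1397]
ee_rot: [-0.0, 1.0, 0.002, 0.005]
ft_force: [1.0, -0.4, -0.4]
grip_width: 0.422
grip_force: 20.0
```

```bash
python3 -c "
from h import *
go(.563,.022,.075,90);print(robot.sense()['grip_width'])"
```

```text
t 9.42 pos [ 0.4393 -0.0769  0.1397] yaw -89.8 j6 1.38 shift cm [12.34 -9.84  6.6 ] turn [-0.  -0.5  0.2]
0.4223945231134101
```

Emit:
{"name": "move_arm", "arguments": {
  "rows": "255 0.7 -0.5 0 0 0 0; 255 2.5 -2 0 0 0 0; 255 5 -4 0 0 0 0; 255 7.5 -6 0 0 0 0; 255 10 -8 0 0 0 0; 255 12 -9.3 0 0 0 0; 255 12.6 -9.9 0 0 0 0; 255 12.6 -9.9 2 0 0 0; 255 12.6 -9.9 4.5 0 0 0; 255 12.6 -9.9 6.5 0 0 0; 255 12.6 -9.9 7 0 0 0; 255 12.6 -9.9 7 0 0 0"
}}

```text
time_s: 10.42
ee_pos: [0.5599, 0.0215, 0.0627]
ee_rot: [0.001, 1.0, 0.001, -0.003]
ft_force: [0.6, -0.2, -0.2]
grip_width: 0.421
grip_force: 20.0
```

Emit:
{"name": "move_arm", "arguments": {
  "rows": "255 0 0 0 0 0 0; 255 0 0 0 0 0 0; 255 0 0 0 0 0 0"
}}

```text
time_s: 10.67
ee_pos: [0.563, 0.0223, 0.067]
ee_rot: [-0.0, 1.0, 0.001, 0.001]
ft_force: [0.2, 0.3, -0.6]
grip_width: 0.42
grip_force: 20.0
```

```bash
python3 -c "
from h import *
go(.563,.022,.0365,90)"
```

```text
t 10.67 pos [0.563  0.0223 0.067 ] yaw -89.9 j6 1.25 shift cm [-0.01  0.03  3.05] turn [-0.  -0.1  0.1]
```

Emit:
{"name": "move_arm", "arguments": {
  "rows": "255 0 0 1 0 0 0; 255 0 0 2 0 0 0; 255 0 0 2.7 0 0 0; 255 0 0 3 0 0 0; 255 0 0 3.1 0 0 0; 255 0 0 3.1 0 0 0; 255 0 0 3.1 0 0 0; 50 0 0 3.1 0 0 0; 50 0 0 3.1 0 0 0; 50 0 0 3.1 0 0 0; 50 0 0 3.1 0 0 0; 50 0 0 3.1 0 0 0"
}}

```text
time_s: 11.67
ee_pos: [0.562, 0.022, 0.0342]
ee_rot: [0.0, 1.0, 0.001, -0.0]
ft_force: [-0.0, 0.3, -0.4]
grip_width: 0.714
grip_force: 0.0
```

Emit:
{"name": "move_arm", "arguments": {
  "rows": "50 0 0 0 0 0 0; 50 0 0 -2 0 0 0; 50 0 0 -5 0 0 0; 0 0 0 -8 0 0 0; 0 0 0 -12 0 0 0; 0 0 0 -16 0 0 0; 0 0 0 -19 0 0 0; 0 -2 4 -19 0 0 0; 0 -3 8 -19 0 0 0; 0 -4 12 -19 0 0 0; 0 -5 15 -19 0 0 0; 0 -5 15 -19 0 0 0"
}}

```text
time_s: 12.67
ee_pos: [0.5102, -0.1321, 0.2247]
ee_rot: [0.0, 1.0, -0.002, -0.001]
ft_force: [-0.5, -0.1, 0.8]
grip_width: 0.997
grip_force: 0.0
```

```bash
python3 -c "
from h import *
b=snap('side');cv2.imwrite('pics/v4.png',cv2.resize(b[140:290,180:300],None,fx=4,fy=4,interpolation=cv2.INTER_CUBIC))
go(.4535,-.303,.16,90)"
```

```text
t 12.72 pos [ 0.5112 -0.1304  0.2247] yaw -90.1 j6 1.51 shift cm [-5.73 17.27  6.47] turn [ 0.   0.  -0.1]
```

View pics/v4.png

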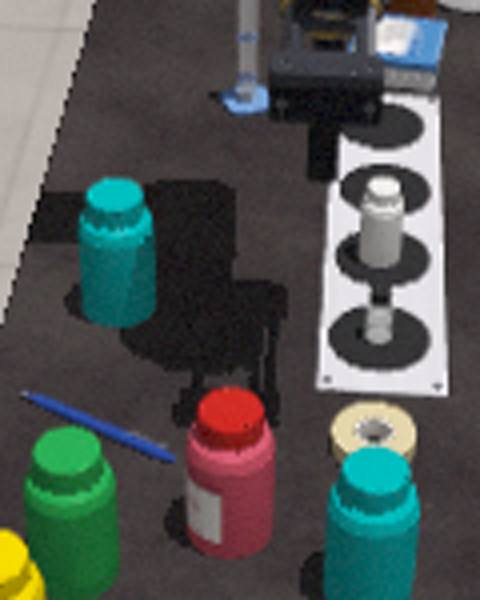

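White bottle upright, centred on pad 3 (base ~(381,256), pad (383,258)). Red cap at crop (231,408), as measured.

Emit:
{"name": "move_arm", "arguments": {
  "rows": "0 -1 3 0 0 0 0; 0 -2 6 0 0 0 0; 0 -3.5 10 0 0 0 0; 0 -5 14 0 0 0 0; 0 -5.7 17.2 0 0 0 0; 0 -5.7 17.2 2 0 0 0; 0 -5.7 17.2 4 0 0 0; 0 -5.7 17.2 4 0 0 0; 0 -5.7 17.2 4 0 0 0; 0 -5.7 17.2 4 0 0 0"
}}

```text
time_s: 13.55
ee_pos: [0.4569, -0.2999, 0.1856]
ee_rot: [0.001, 1.0, 0.002, 0.001]
ft_force: [-0.7, 1.1, 0.9]
grip_width: 0.998
grip_force: 0.0
```

```bash
python3 -c "
from h import *
go(.4535,-.303,.056,90)"
```

```text
t 13.55 pos [ 0.4569 -0.2999  0.1856] yaw -89.8 j6 1.86 shift cm [-0.36  0.29 12.96] turn [ 0.1 -0.1  0.2]
```

Emit:
{"name": "move_arm", "arguments": {
  "rows": "0 -0.3 0.3 1 0 0 0; 0 -0.3 0.3 3 0 0 0; 0 -0.3 0.3 5 0 0 0; 0 -0.3 0.3 7 0 0 0; 0 -0.3 0.3 9 0 0 0; 0 -0.3 0.3 11 0 0 0; 0 -0.3 0.3 12.5 0 0 0; 0 -0.3 0.3 13 0 0 0; 0 -0.3 0.3 13 0 0 0; 0 -0.3 0.3 13 0 0 0; 255 -0.3 0.3 13 0 0 0; 255 -0.3 0.3 13 0 0 0",
  "force": 30
}}

```text
time_s: 14.55
ee_pos: [0.4538, -0.3034, 0.056]
ee_rot: [0.0, 1.0, 0.001, 0.001]
ft_force: [-0.1, -0.2, -0.5]
grip_width: 0.92
grip_force: 0.0
```

Emit:
{"name": "move_arm", "arguments": {
  "rows": "255 0 0 0 0 0 0; 255 0 0 0 0 0 0; 255 0 0 0 0 0 0; 255 0 0 0 0 0 0; 255 0 0 0 0 0 0; 255 0 0 0 0 0 0; 255 0 0 -1 0 0 0; 255 0 0 -3 0 0 0; 255 0 0 -6 0 0 0; 255 0 0 -9 0 0 0; 255 0 0 -12 0 0 0; 255 0 0 -12 0 0 0"
}}

```text
time_s: 15.55
ee_pos: [0.4562, -0.3049, 0.1817]
ee_rot: [0.003, 1.0, 0.002, 0.006]
ft_force: [1.2, -0.1, -0.0]
grip_width: 0.707
grip_force: 30.0
```

```bash
python3 -c "
from h import *
go(.565,.129,.22,90)"
```

```text
t 15.55 pos [ 0.4562 -0.3049  0.1817] yaw -89.8 j6 1.87 shift cm [ 11.07 -43.33  -3.96] turn [ 0.3 -0.7  0.2]
```

Emit:
{"name": "move_arm", "arguments": {
  "rows": "255 0.3 -1 -1 0 0 0; 255 1 -4 -2 0 0 0; 255 2 -7.5 -3 0 0 0; 255 3 -11 -3 0 0 0; 255 4 -15 -3 0 0 0; 255 5 -19 -3 0 0 0; 255 6 -23 -3 0 0 0; 255 7 -27 -3 0 0 0; 255 8 -31 -3 0 0 0; 255 9 -35 -3 0 0 0; 255 10 -39 -3 0 0 0; 255 10.6 -41.5 -3 0 0 0"
}}

```text
time_s: 16.55
ee_pos: [0.5577, 0.1159, 0.2038]
ee_rot: [0.0, 1.0, 0.002, -0.001]
ft_force: [-0.5, -1.2, -1.1]
grip_width: 0.708
grip_force: 30.0
```

Emit:
{"name": "move_arm", "arguments": {
  "rows": "255 0.3 -1 0 0 0 0; 255 0.4 -1.5 0 0 0 0; 255 0.4 -1.5 0 0 0 0; 255 0.4 -1.5 0 0 0 0; 255 0.4 -1.5 0 0 0 0; 255 0.4 -1.5 0 0 0 0"
}}

```text
time_s: 17.05
ee_pos: [0.5616, 0.1257, 0.2048]
ee_rot: [0.0, 1.0, 0.0, -0.0]
ft_force: [-0.2, 0.1, -0.7]
grip_width: 0.705
grip_force: 30.0
```

```bash
python3 -c "
from h import *
go(.564,.127,.067,90)"
```

```text
t 17.05 pos [0.5616 0.1257 0.2048] yaw -90.0 j6 1.07 shift cm [ 0.24 -0.13 13.78] turn [0. 0. 0.]
```

Emit:
{"name": "move_arm", "arguments": {
  "rows": "255 0.2 -0.1 1 0 0 0; 255 0.2 -0.1 3 0 0 0; 255 0.2 -0.1 5.5 0 0 0; 255 0.2 -0.1 8 0 0 0; 255 0.2 -0.1 10 0 0 0; 255 0.2 -0.1 11.5 0 0 0; 255 0.2 -0.1 12.5 0 0 0; 255 0.2 -0.1 13.2 0 0 0; 255 0.2 -0.1 13.7 0 0 0; 255 0.2 -0.1 13.9 0 0 0; 255 0.2 -0.1 13.9 0 0 0; 255 0.2 -0.1 13.9 0 0 0"
}}

```text
time_s: 18.05
ee_pos: [0.5645, 0.1283, 0.0664]
ee_rot: [-0.0, 1.0, 0.001, 0.001]
ft_force: [0.6, -0.3, -2.1]
grip_width: 0.709
grip_force: 30.0
```

Emit:
{"name": "move_arm", "arguments": {
  "rows": "0 0 0 0 0 0 0; 0 0 0 0 0 0 0; 0 0 0 0 0 0 0; 0 0 0 0 0 0 0; 0 0 0 0 0 0 0; 0 0 0 -2 0 0 0; 0 0 0 -5 0 0 0; 0 0 0 -9 0 0 0; 0 0 0 -13 0 0 0; 0 0 0 -16 0 0 0; 0 0 0 -16 0 0 0; 0 0 0 -16 0 0 0"
}}

```text
time_s: 19.05
ee_pos: [0.5647, 0.1286, 0.2281]
ee_rot: [-0.001, 1.0, 0.001, 0.002]
ft_force: [-0.4, 0.3, -1.5]
grip_width: 1.0
grip_force: 0.0
```

```bash
python3 -c "
from h import *
go(.429,.279,.22,90)"
```

```text
t 19.05 pos [0.5647 0.1286 0.2281] yaw -89.9 j6 1.07 shift cm [-13.54 -15.07   0.79] turn [-0.2 -0.3  0.1]
```

Emit:
{"name": "move_arm", "arguments": {
  "rows": "0 -3 -3 0 0 0 0; 0 -6 -6 0 0 0 0; 0 -9 -9 0 0 0 0; 0 -12 -13 0 0 0 0; 0 -13.5 -15 0.4 0 0 0; 0 -13.5 -15 0.4 0 0 0; 0 -13.5 -15 0.4 0 0 0; 0 -13.5 -15 0.4 0 0 0"
}}

```text
time_s: 19.72
ee_pos: [0.4281, 0.2774, 0.2205]
ee_rot: [0.001, 1.0, 0.001, -0.001]
ft_force: [0.5, -0.3, 0.9]
grip_width: 1.003
grip_force: 0.0
```

```bash
python3 -c "
from h import *
b=snap('side');cv2.imwrite('pics/v5.png',cv2.resize(b[100:250,180:310],None,fx=4,fy=4,interpolation=cv2.INTER_CUBIC))
go(.429,.279,.086,90)
print(proj('side',[.429,.279,.138]),proj('side',[.429,.279,0.006]))"
```

```text
t 19.77 pos [0.4286 0.2771 0.2207] yaw -89.9 j6 0.68 shift cm [ 0.06 -0.21 13.47] turn [0.1 0.1 0.1]
(np.float64(241.76006161287927), np.float64(135.05149105273404)) (np.float64(241.43681435542504), np.float64(164.67977741295041))
```

View pics/v5.png

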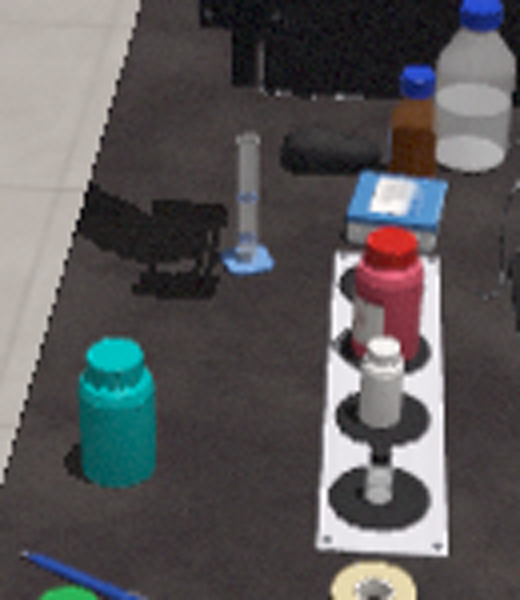

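Red stands on pad 2, centred on it; the white bottle and vial are unchanged. Cylinder rim at crop (248,138), foot (248,260), matching the projection. Grasping the tube.

Emit:
{"name": "move_arm", "arguments": {
  "rows": "0 0.1 -0.2 2 0 0 0; 0 0.1 -0.2 5 0 0 0; 0 0.1 -0.2 8 0 0 0; 0 0.1 -0.2 11 0 0 0; 0 0.1 -0.2 13 0 0 0; 0 0.1 -0.2 13.5 0 0 0; 0 0.1 -0.2 13.5 0 0 0; 0 0.1 -0.2 13.5 0 0 0; 255 0.1 -0.2 13.5 0 0 0; 255 0.1 -0.2 13.5 0 0 0; 255 0.1 -0.2 13.5 0 0 0; 255 0.1 -0.2 13.5 0 0 0",
  "force": 12
}}

```text
time_s: 20.77
ee_pos: [0.4299, 0.2802, 0.0876]
ee_rot: [-0.001, 1.0, 0.001, 0.001]
ft_force: [-0.7, -0.1, 0.3]
grip_width: 0.782
grip_force: 0.0
```

Emit:
{"name": "move_arm", "arguments": {
  "rows": "255 0 0 0 0 0 0; 255 0 0 0 0 0 0; 255 0 0 0 0 0 0; 255 0 0 0 0 0 0; 255 0 0 0 0 0 0; 255 0 0 0 0 0 0; 255 0 0 0 0 0 0; 255 0 0 0 0 0 0; 255 0 0 0 0 0 0; 255 0 0 0 0 0 0; 255 0 0 -1 0 0 0; 255 0 0 -2 0 0 0"
}}

```text
time_s: 21.77
ee_pos: [0.4294, 0.2795, 0.107]
ee_rot: [0.001, 1.0, 0.001, -0.0]
ft_force: [0.5, -0.3, 0.2]
grip_width: 0.256
grip_force: 12.0
```

```bash
python3 -c "
from h import *
go(.562,.237,.15,90);print(robot.sense()['grip_width'])"
```

```text
t 21.77 pos [0.4294 0.2795 0.107 ] yaw -89.9 j6 0.68 shift cm [13.25  4.28 -4.31] turn [0.1 0.1 0.1]
0.2558328045280434
```

Emit:
{"name": "move_arm", "arguments": {
  "rows": "255 0 0 -2 0 0 0; 255 0 0 -5 0 0 0; 255 0.6 0.2 -7 0 0 0; 255 2.5 0.8 -7 0 0 0; 255 5 1.6 -7 0 0 0; 255 7.5 2.4 -7 0 0 0; 255 10 3.2 -7 0 0 0; 255 12 3.9 -7 0 0 0; 255 13 4.2 -7 0 0 0; 255 13.2 4.3 -7 0 0 0; 255 13.2 4.3 -7 0 0 0; 255 13.2 4.3 -7 0 0 0"
}}

```text
time_s: 22.77
ee_pos: [0.5609, 0.2372, 0.177]
ee_rot: [-0.0, 1.0, 0.001, -0.0]
ft_force: [-0.3, 0.3, -0.9]
grip_width: 0.254
grip_force: 12.0
```

```bash
python3 -c "
from h import *
b=snap('side');cv2.imwrite('pics/v6.png',cv2.resize(b[80:230,200:320],None,fx=4,fy=4,interpolation=cv2.INTER_CUBIC))
go(.562,.237,.098,90);print(robot.sense()['grip_width'])"
```

```text
t 22.82 pos [0.5607 0.2374 0.1771] yaw -89.8 j6 0.91 shift cm [0.13 0.04 7.91] turn [-0.   0.   0.2]
0.2515162592000903
```

View pics/v6.png

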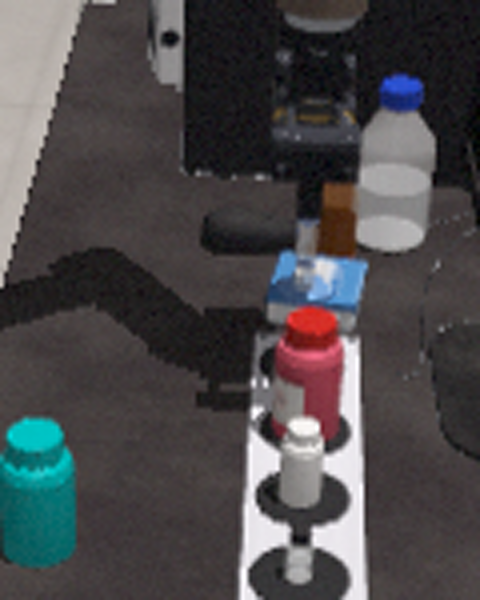

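The cylinder is held above pad 1, the red bottle centred on pad 2 (306 vs 304). Lowering.

Emit:
{"name": "move_arm", "arguments": {
  "rows": "255 0.1 0 1 0 0 0; 255 0.1 0 2.5 0 0 0; 255 0.1 0 4 0 0 0; 255 0.1 0 5.5 0 0 0; 255 0.1 0 6.7 0 0 0; 255 0.1 0 7.4 0 0 0; 255 0.1 0 7.8 0 0 0; 255 0.1 0 8 0 0 0; 255 0.1 0 8 0 0 0; 255 0.1 0 8 0 0 0"
}}

```text
time_s: 23.65
ee_pos: [0.5631, 0.2375, 0.0973]
ee_rot: [-0.0, 1.0, 0.001, 0.001]
ft_force: [0.1, -0.1, -0.8]
grip_width: 0.252
grip_force: 12.0
```

```bash
python3 -c "
from h import *
go(.562,.237,.098,90);s=robot.sense();print(s['grip_width'],s['ft_force'])"
```

```text
t 23.65 pos [0.5631 0.2375 0.0973] yaw -89.9 j6 0.91 shift cm [-0.11  0.05 -0.07] turn [-0.  -0.1  0.1]
0.2518485676155595 [ 0.08831589 -0.11594703 -0.84668399]
```

Emit:
{"name": "move_arm", "arguments": {
  "rows": "255 0 0 0.1 0 0 0; 255 0 0 0.1 0 0 0; 255 0 0 0.1 0 0 0; 200 0 0 0.1 0 0 0; 150 0 0 0.1 0 0 0; 100 0 0 0.1 0 0 0; 60 0 0 0.1 0 0 0; 0 0 0 0.1 0 0 0; 0 0 0 0.1 0 0 0; 0 0 0 0.1 0 0 0; 0 0 0 0.1 0 0 0; 0 0 0 0.1 0 0 0"
}}

```text
time_s: 24.65
ee_pos: [0.5627, 0.2371, 0.0956]
ee_rot: [0.0, 1.0, 0.001, -0.0]
ft_force: [0.4, -0.1, 0.1]
grip_width: 0.773
grip_force: 0.0
```

Emit:
{"name": "move_arm", "arguments": {
  "rows": "0 0 0 -2 0 0 0; 0 0 0 -4 0 0 0; 0 0 0 -7 0 0 0; 0 0 0 -10 0 0 0; 0 0 0 -13 0 0 0; 0 -3 0 -13 0 0 0; 0 -6 0 -13 0 0 0; 0 -9 -1 -13 0 0 0; 0 -12 -2 -13 0 0 0; 0 -15 -2 -13 0 0 0; 0 -15 -2 -13 0 0 0; 0 -15 -2 -13 0 0 0"
}}

```text
time_s: 25.65
ee_pos: [0.4117, 0.257, 0.2263]
ee_rot: [-0.001, 1.0, 0.002, 0.0]
ft_force: [0.3, 0.0, 0.9]
grip_width: 0.999
grip_force: 0.0
```

```bash
python3 -c "
from h import *
b=snap('side');a=snap('top')
B=cv2.resize(b[110:250,200:310],(440,560),interpolation=cv2.INTER_CUBIC)
A=cv2.resize(a[145:215,150:300],(360,168),interpolation=cv2.INTER_CUBIC)
o=np.zeros((560,800,3),np.uint8);o[:,:440]=B;o[:168,440:]=A;cv2.imwrite('pics/v7.png',o)"
```

```text
(no output)
```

View pics/v7.png

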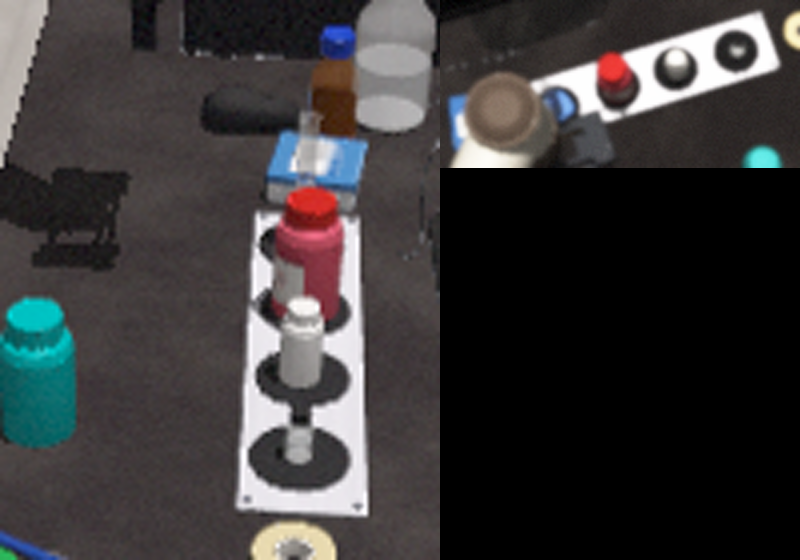

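All four are upright on their pads in order: rim of the cylinder (310,115) above pad 1, then red, white and vial. The filter box and jar have not moved, and the arm is clear.

```bash
python3 -c "
from h import *
print(robot.job_done())"
```

```text
the job is handed in; nothing more can be done
None
```

The job is handed in after about 26 s of robot time: from the filter box outward, the cylinder, red bottle, white bottle and vial stand upright on pads 1 to 4, and in the last camera views nothing was knocked over and the filter box and amber jar had not moved.

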